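Set the tilting soldering holder to 20 degrees on its setting block

TASK

Set the tilting panel holder to 20 degrees: stand the red setting block on the bright square pad under the raised plate and let go of it, then press the plate down by its orange tab until its steel roller rests on the block. Leave the plate resting there by itself.

Things in the scene. Friction and masses are not known exactly. Their poses are not given: they have to be found in the camera images.
- red_block: Red setting block, 56 mm (x) by 36 mm (y) by 48 mm high, about 0.26 kg, upright on a 3 mm black mat; it gives 20 degrees at this height. Origin: centre of its underside. A flat yellow block (24 mm high, 10 degrees) and a tall blue one (70 mm, 30 degrees) of the same length and width stand near, not wanted; the three swap places.
- rest_pad (a point): Centre of the top of the bright aluminium pad, 70 (x) by 80 mm, 20 mm above the bench, on the fixed grey base (220 x 150 x 12 mm). z up; x points level from the hinge to the free end; y along the hinge. The hinge axis is 131 mm back along -x and 8 mm above. The block's middle belongs here, either side along x: the roller comes down over this point.
- tilt_plate (a joint): Plate angle (rad): 0 level, 0.35 resting on the red block; starts nearly upright, 1.25 to 1.65, its top up to 0.23 m above the bench. Dark plate, 120 mm wide, reaching 155 mm from the hinge; steel roller (16 mm diameter, 100 mm long) under it, 140 mm from the hinge. Stiff damped hinge: above 0.95 rad it stays put, below 0.6 it sinks slowly by itself; a few newtons at the tab move it.
- press_tab (a point): Middle of the upper face of the orange tab on the plate's free edge (40 mm long, 50 wide, 8 thick); moves with the plate. It lies 175 mm from the hinge axis along the plate (x) and 22 mm off the line from hinge axis to roller centre, along the plate's normal z (up when level; when upright, away from the pad, so press from behind the hinge).
Mind the look-alikes: they are no part of the job. What is meant by the red_block is not pink, and is the larger of those in its own colour.

How it is judged:
On the way:
1. the red block stands on the pad, let go of, while the plate is still up (horizontal distance between red_block and rest_pad below 0.018 m and z of red_block in the frame of rest_pad between -0.005 and 0.005 m and angle between red_block's own z axis and vertical below 0.1 rad and contact force between red_block and the fingers below 0.1 N and value of joint tilt_plate above 0.7 rad), for 0.2 s.
At the end, for the whole second after the job is handed in: The red block stands upright on the pad, its middle within 20 mm of the pad's centre, and the plate is at rest on it at 0.30 to 0.40 rad (about 20 degrees) (value of joint tilt_plate between 0.3 and 0.4 rad and velocity of joint tilt_plate between -0.05 and 0.05 rad/s and horizontal distance between red_block and rest_pad below 0.02 m and z of red_block in the frame of rest_pad between -0.005 and 0.005 m and angle between red_block's own z axis and vertical below 0.1 rad and linear speed of red_block below 0.02 m/s); the robot touches nothing.
It also fails if it takes over 58 s, if anything falls off the work surface, if the arm or the gripper's body presses on something with over 40 N, if the wrist force passes 120 N, or if a joint passes its speed limit or range.

ROBOT

A 7-joint arm with a two-finger parallel gripper is mounted at the origin on the work surface. World frame = base frame: x ahead of the robot, y to its left, z up, the work surface at z = 0. Lengths are in m, angles in rad, forces in N, time in s.
With the tool pointing down it reaches from about 0.4 to 0.875 m from the base axis. Payload 19.3 kg.
Tool frame: the origin (TCP) lies at the very end of the fingers, on their centre line; the grasp point (between the pads) lies 19 mm behind it; z points along the fingers, y is the direction in which the jaws open and shut (so a half turn about z gives the same grasp; the last joint's range is limited). The gripper opens to 85 mm and grips with 20 to 120 N. Pads are 22 mm wide; open, the fingers measure 114 mm over their backs; the gripper's body (76 mm by 85 mm) begins 54 mm behind the grasp point. The pads swing forward as they close: fully open they stand 13 mm farther back than shut.
Start: joints at [-1.192, 0.521, -0.036, 1.599, 0.021, 1.021, -0.113], TCP at [0.271, 0.563, 0.231] pointing down, gripper open.
Joint ranges: [-2.91, 2.91], [-0.3, 2.13], [-1.5, 1.42], [0.17, 2.43], [-1.26, 4.41], [0.16, 1.93], [-2.52, 2.52]. Speed limits (rad/s): [1.89, 1.89, 2.39, 2.39, 3.01, 3.01, 3.01].

INTERFACE

Orientations are given as [roll, pitch, yaw] about the fixed x, y, z axes, in that order (R = Rz(yaw) Ry(pitch) Rx(roll)).
In Python, from workcell import bot, grab_frame, calibration, workorder gives the robot as it stands.
- The arm moves only by the tool move_arm, never from a script. Its arguments are lists of equal length, an entry for each row: "jaw": the closure in counts, from 0 (fully open) to 255 (shut); "dp": the shift along the tool's x, y, z in units of 800 mm (1.0 is 800 mm), a list of three; "rotation": the turn, a rotation vector about the tool's x, y, z in units of pi rad (1.0 is pi rad), a list of three. In form: {"jaw": [jaw, ...], "dp": [[dx, dy, dz], ...], "rotation": [[rx, ry, rz], ...]}. A call has 1 to 10 rows; each row shifts and turns the commanded pose from where the row before left it, along the tool's axes as they then stand; what a row does not reach is not made up. A row lasts 1/8 s, in which the tool goes at most 62.5 mm and 10.7 degrees, less where a joint would pass 70% of its speed; a pose out of reach is approached as far as the arm can. A call with a number of a shift or a turn outside -1 to 1 is refused whole. A call with a gripper value outside its range is refused whole. The fingers move at their own pace and stop on an object; "squeeze" is the grip in N (left out, the last holds). Time passes only in rows, so rows that do not move let the fingers close. It gives the time, the measured TCP pose, the force and the opening at its end, in the units of the state.
- bot.observe(): the state, without advancing time (a new reading comes with each control period).
- grab_frame(name): name is "scene" or "top"; returns the picture (384x512x3 uint8, blue, green, red); there is no depth.
- calibration(name): a dict with "camera_matrix" (3x3 intrinsics, pixels), "T" (4x4, takes a point from camera to world coordinates). Camera axes: x right, y down, z forward; pixel columns grow to the right and rows downward; lengths in m; the calibration is good to about 2 mm. A picture is of the moment at which its call begins. calibration takes no time and is no camera call.
- workorder.job_done(): hands the job in, once; it reports no verdict.
The state is a dict: "clock": time; "qpos": joint angles; "qd": joint speeds; "joint_efforts": joint torques, N m; "position": TCP position; "tool_rot": TCP orientation; "force": force on the tool from outside, world axes, zero at the start; "moment": the same for the moment, N m; "grip_width": finger opening in m.
Only numpy, scipy, OpenCV 4.12 (cv2) and the standard library are available. Lean on these libraries where they do the work, as an engineer would, in place of code of your own. Each camera call takes 0.05 s, during which the arm holds its last target. There are 200 camera calls.

## Working session

There is one attempt and no reset: what is moved stays moved. The work goes in short steps, Python scripts to look and compute and a tool call to move; the robot and the scene stay as the last step left them, time stands still between calls to the robot, and variables do not carry over. Pictures are saved under pics/ and viewed, about 8 in all and at most 12, crops included, and the job is handed in when it is done.

Besides the shell and the picture viewer there is one more tool, called after "Call:" as a command line: name --argument value ..., lists and objects as JSON in quotes. move_arm: Moves the arm, as the interface text tells. Shifts and turns lie within -1 to 1; 1 stands for 800 mm of shift or pi rad of turn. Its arguments: {"type":"object","properties":{"jaw":{"type":"array","items":{"type":"number"}},"dp":{"type":"array","items":{"type":"array","items":{"type":"number","minimum":-1,"maximum":1}}},"rotation":{"type":"array","items":{"type":"array","items":{"type":"number","minimum":-1,"maximum":1}}},"squeeze":{"type":"number"}},"required":["jaw","dp","rotation"]}

```bash
mkdir -p pics; python3 - <<'E'
from workcell import bot, grab_frame, calibration
import cv2
for n in("scene","top"):
    cv2.imwrite(f"pics/{n}0.png",grab_frame(n)); c=calibration(n); print(n,c["camera_matrix"],c["T"])
print(bot.observe())
E
```

```text
scene [[398.38349243   0.         254.08158144]
 [  0.         398.38349243 195.60838004]
 [  0.           0.           1.        ]] [[-0.70538839  0.53529221 -0.46463908  1.00508544]
 [ 0.70856373  0.51484664 -0.48256645  0.50650362]
 [-0.01909619 -0.66962317 -0.74245549  0.77500301]
 [ 0.          0.          0.          1.        ]]
top [[461.09592838   0.         259.37092902]
 [  0.         461.09592838 194.55438291]
 [  0.           0.           1.        ]] [[-0.10052317 -0.97312164  0.20719405  0.36938872]
 [-0.99492725  0.09912519 -0.01714516  0.0356044 ]
 [-0.00385383 -0.20786649 -0.97814962  1.06844679]
 [ 0.          0.          0.          1.        ]]
{'clock': 0.1, 'qpos': array([-1.19221681,  0.52193156, -0.03633124,  1.59990099,  0.02120301,
        1.02108724, -0.11281872]), 'qd': array([-0.00123441, -0.00208673,  0.00108579, -0.0019994 ,  0.00054953,
        0.00031494, -0.00174944]), 'joint_efforts': array([ 4.23807185e-03, -9.28479052e+01,  1.98437110e+00, -3.70523500e+01,
        1.81922346e-02,  5.47827090e-03, -1.76749122e-06]), 'position': array([0.27107565, 0.56285391, 0.23081538]), 'tool_rot': array([-3.14065275e+00,  6.45813071e-05,  2.69278744e+00]), 'force': array([-0.30755958, -0.59949547, -0.13191368]), 'moment': array([ 0.00168059, -0.02768105, -0.0039762 ]), 'grip_width': 0.08533284844376246}
```

View pics/scene0.png

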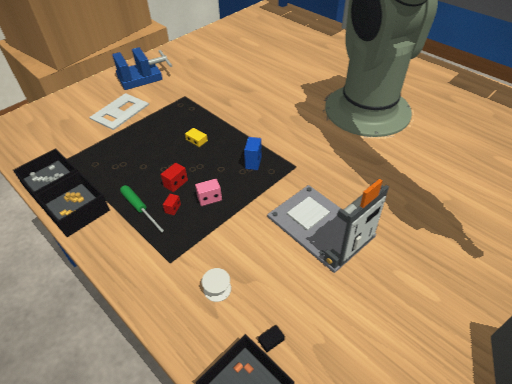

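View pics/top0.png

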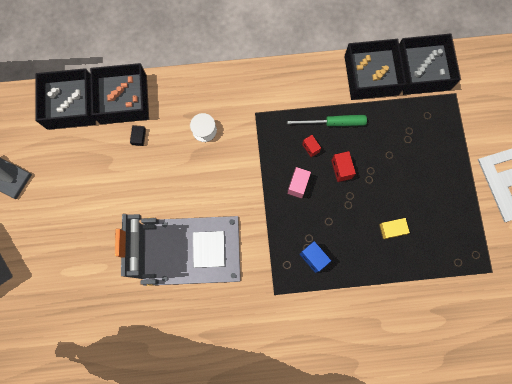

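Scene: large red block at scene (175,178) / top (345,166), pad at scene (308,212) / top (209,250), plate upright with the tab at its hinge side. The holder's +x points roughly to world -y. Next, closer crops and segmentation.

```bash
cat > h.py <<'E'
import numpy as np, cv2
from workcell import bot, grab_frame, calibration, workorder
C={n:calibration(n) for n in("scene","top")}
def ray(n,p):
    c=C[n];d=np.linalg.inv(c["camera_matrix"])@[p[0],p[1],1];T=c["T"];return T[:3,3],T[:3,:3]@d
def onz(n,p,z):
    o,d=ray(n,p);return o+d*(z-o[2])/d[2]
def tri(ps,pt):
    o1,d1=ray("scene",ps);o2,d2=ray("top",pt)
    s=np.linalg.lstsq(np.c_[d1,-d2],o2-o1,rcond=None)[0]
    a,b=o1+s[0]*d1,o2+s[1]*d2;return (a+b)/2,np.linalg.norm(a-b)*1e3
def proj(n,P):
    c=C[n];T=np.linalg.inv(c["T"]);q=c["camera_matrix"]@(T[:3,:3]@P+T[:3,3]);return q[:2]/q[2]
E
python3 - <<'E'
from h import *
s=cv2.imread("pics/scene0.png");t=cv2.imread("pics/top0.png")
def crop(im,x,y,w,h,k):return cv2.resize(im[y:y+h,x:x+w],None,fx=k,fy=k,interpolation=cv2.INTER_CUBIC)
a=crop(s,260,170,133,100,3);b=crop(t,110,205,133,100,3)
c=crop(s,140,140,100,75,4);d=crop(t,290,130,100,75,4)
cv2.imwrite("pics/c1.png",np.vstack([np.hstack([a,b]),np.hstack([c[:, :399],d[:, :399]])]))
E
```

```text
(no output)
```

View pics/c1.png

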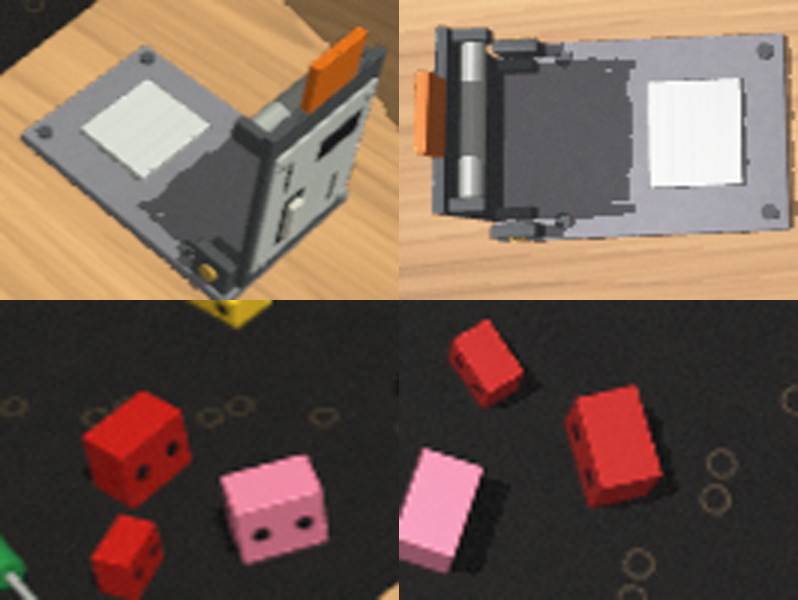

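```bash
cat > fit.py <<'E'
from h import *
from scipy.optimize import minimize
K=4
def hull(n,P):
    h=cv2.convexHull(np.array([(proj(n,p)+.5)*K-.5 for p in P],np.float32))
    m=np.zeros((384*K,512*K),np.uint8);cv2.fillConvexPoly(m,np.round(h*16).astype(np.int32),255,shift=4);return cv2.resize(m,(512,384),interpolation=cv2.INTER_AREA)/255.
def box(x,y,z,yaw,L,W,H):
    c,s=np.cos(yaw),np.sin(yaw)
    return [np.array([x+c*a-s*b,y+s*a+c*b,z+h]) for a in(-L/2,L/2) for b in(-W/2,W/2) for h in(0,H)]
def comp(m,seed):
    k,l=cv2.connectedComponents(m.astype(np.uint8));ys,xs=np.nonzero(m);i=np.argmin((xs-seed[0])**2+(ys-seed[1])**2);return (l==l[ys[i],xs[i]]).astype(float)
def redmask(im,seed):
    h=cv2.cvtColor(im,cv2.COLOR_BGR2HSV);return comp(((h[...,0]<6)|(h[...,0]>174))&(h[...,1]>175)&(h[...,2]>60),seed)
def fit(f,masks,x0,d):
    cost=lambda p:sum(np.abs(hull(n,f(p))-m).sum() for n,m in masks.items())
    sim=np.vstack([x0]+[np.array(x0)+np.eye(len(x0))[i]*d[i] for i in range(len(x0))])
    r=minimize(cost,x0,method="Nelder-Mead",options=dict(initial_simplex=sim,maxiter=250));return r.x,r.fun,sum(m.sum() for m in masks.values())
E
python3 - <<'E'
from fit import *
I={n:cv2.imread(f"pics/{n}0.png") for n in C}
M={n:redmask(I[n],s) for n,s in dict(scene=(172,178),top=(345,167)).items()}
p=onz("top",(345,166),.05)
print("tri", tri((172,170),(345,164)))
for y0 in (0,.4,.8,1.2,1.6,2,2.4,2.8):
    r=fit(lambda p:box(*p,.056,.036,.048),M,[p[0],p[1],.003,y0],[.01,.01,.004,.2]);print("red",r[0].round(4),r[1:])
def white(im,seed):
    h=cv2.cvtColor(im,cv2.COLOR_BGR2HSV);return comp((h[...,1]<30)&(h[...,2]>165),seed)
W={n:white(I[n],s) for n,s in dict(scene=(308,212),top=(209,250)).items()}
p=onz("top",(209,250),.02)
best=None
for y0 in(-1.4,-1.6,-1.8):
    r=fit(lambda p:box(p[0],p[1],p[2],p[3],.07,.08,0.),W,[p[0],p[1],.02,y0],[.01,.01,.004,.1]);print("pad",r[0].round(4),r[1:])
    if best is None or r[1]<best[1]:best=r
x,y,z,a=best[0]
def tabbox(p):
    th=p[0];ex=np.array([np.cos(a),np.sin(a),0]);ey=np.array([-np.sin(a),np.cos(a),0]);ez=np.array([0,0,1.])
    hng=np.array([x,y,z])-.131*ex+.008*ez
    u=np.cos(th)*ex+np.sin(th)*ez;v=-np.sin(th)*ex+np.cos(th)*ez
    return [hng+u*q+v*w+ey*b for q in(.155,.195) for w in(.014,.022) for b in(-.025,.025)]
def orange(im,seed):
    h=cv2.cvtColor(im,cv2.COLOR_BGR2HSV);return comp((h[...,0]>6)&(h[...,0]<14)&(h[...,1]>200)&(h[...,2]>90),seed)
O={n:orange(I[n],s) for n,s in dict(scene=(372,192),top=(120,242)).items()}
for t0 in(1.3,1.5,1.65):
    print("tab",fit(tabbox,O,[t0],[.05]))
E
```

```text
tri (array([ 0.6362456 , -0.18422505,  0.04938683]), np.float64(0.8169623700471315))
red [ 0.6363 -0.1829  0.0017  0.134 ] (np.float64(106.43137254901958), np.float64(1016.0))
red [ 0.6366 -0.1831  0.0014  0.1003] (np.float64(105.41960784313727), np.float64(1016.0))
red [ 0.6364 -0.1832  0.0016  0.11  ] (np.float64(106.54117647058823), np.float64(1016.0))
red [ 0.6366 -0.1831  0.0014  0.1007] (np.float64(105.8549019607843), np.float64(1016.0))
red [ 6.3660e-01 -1.8320e-01  1.2000e-03  3.2615e+00] (np.float64(106.34509803921569), np.float64(1016.0))
red [ 6.3670e-01 -1.8330e-01  1.2000e-03  3.2465e+00] (np.float64(105.42352941176469), np.float64(1016.0))
red [ 6.3640e-01 -1.8330e-01  9.0000e-04  3.2287e+00] (np.float64(107.10196078431372), np.float64(1016.0))
red [ 6.3610e-01 -1.8320e-01  1.0000e-03  3.2561e+00] (np.float64(105.10196078431372), np.float64(1016.0))
pad [ 0.4803  0.1504  0.0233 -1.6296] (np.float64(2247.9372549019604), np.float64(4052.0))
pad [ 0.4789  0.1483  0.0197 -1.639 ] (np.float64(2262.4549019607844), np.float64(4052.0))
pad [ 0.4777  0.1479  0.0188 -1.6403] (np.float64(2268.749019607843), np.float64(4052.0))
tab (array([1.31757813]), np.float64(809.0235294117647), np.float64(274.0))
tab (array([1.53779297]), np.float64(348.62352941176465), np.float64(274.0))
tab (array([1.53779297]), np.float64(348.62352941176465), np.float64(274.0))
```

```bash
python3 - <<'E'
from fit import *
from scipy.optimize import least_squares
I={n:cv2.imread(f"pics/{n}0.png") for n in C}
f=lambda P,x0,y0,k:[((a+.5)/k-.5+x0,(b+.5)/k-.5+y0) for a,b in P]
S=f([(148,80),(210,126),(145,178),(82,128)],260,170,3)
T=f([(648-399,80),(742-399,78),(744-399,185),(650-399,188)],110,205,3)
# order match: scene upper(148,80)=farther from scene cam
Tp=[onz("top",t,.02) for t in T];Sp=[onz("scene",t,.02) for t in S]
print(np.round(Tp,4));print(np.round(Sp,4))
best=None
for k in range(4):
    for sgn in(1,-1):
        idx=[(k+sgn*i)%4 for i in range(4)]
        q=[tri(S[i],T[j]) for i,j in enumerate(idx)];e=sum(v[1] for v in q)
        if best is None or e<best[0]:best=(e,q)
Q=np.array([v[0] for v in best[1]]);print("tri pad",Q.round(4),[round(v[1],1) for v in best[1]],Q.mean(0))
p0=[.48,.15,.02,-1.63]
cs={n:v for n,v in(("scene",S),("top",T))}
def res(p):
    B=box(*p,.07,.08,0.)[::2];o=[]
    for n in cs:
        pr=np.array([proj(n,b) for b in B])
        for c in cs[n]:
            d=pr-c;o+=list(d[np.argmin((d**2).sum(1))])
    return o
r=least_squares(res,p0);x,y,z,a=r.x;print("pad",r.x.round(4),np.abs(r.fun).max())
def pts(th,off=0):
    ex=np.array([np.cos(a),np.sin(a),0]);ey=np.array([-np.sin(a),np.cos(a),0]);ez=np.array([0,0,1.])
    hng=np.array([x,y,z])-.131*ex+.008*ez
    u=np.cos(th)*ex+np.sin(th)*ez;v=-np.sin(th)*ex+np.cos(th)*ez
    return hng,u,v,ey
def tabbox(p):
    h,u,v,ey=pts(p[0]);return [h+u*q+v*w+ey*b for q in(.155,.195) for w in(.014,.022) for b in(-.025,.025)]
for lo in(90,50):
  def orange(im,seed):
    h=cv2.cvtColor(im,cv2.COLOR_BGR2HSV);m=comp((h[...,0]>5)&(h[...,0]<16)&(h[...,1]>180)&(h[...,2]>lo),seed);print(m.sum());return m
  O={n:orange(I[n],s) for n,s in dict(scene=(372,192),top=(118,242)).items()}
  for t0 in(1.35,1.5,1.65):
    q=fit(tabbox,O,[t0],[.05]);print("tab",q)
h,u,v,ey=pts(q[0][0]);print("hinge",h,"tab",h+.175*u+.022*v)
E
```

```text
[[0.5214 0.1776 0.02  ]
 [0.5157 0.1062 0.02  ]
 [0.4351 0.1115 0.02  ]
 [0.4399 0.1819 0.02  ]]
[[0.4376 0.1181 0.02  ]
 [0.4417 0.1868 0.02  ]
 [0.5195 0.1828 0.02  ]
 [0.5157 0.113  0.02  ]]
tri pad [[0.4343 0.1135 0.0141]
 [0.4394 0.1838 0.0157]
 [0.5201 0.18   0.0184]
 [0.5146 0.1086 0.0158]] [np.float64(3.8), np.float64(3.0), np.float64(5.2), np.float64(5.4)] [0.47710096 0.14648022 0.01599753]
pad [ 0.4772  0.1464  0.016  -1.6317] 1.3407046883679072
293.0
133.0
tab (array([1.54571533]), np.float64(203.3607843137255), np.float64(426.0))
tab (array([1.54571533]), np.float64(203.3607843137255), np.float64(426.0))
tab (array([1.54571533]), np.float64(203.3607843137255), np.float64(426.0))
293.0
133.0
tab (array([1.54571533]), np.float64(203.3607843137255), np.float64(426.0))
tab (array([1.54571533]), np.float64(203.3607843137255), np.float64(426.0))
tab (array([1.54571533]), np.float64(203.3607843137255), np.float64(426.0))
hinge [0.48520363 0.27713396 0.02404448] tab [0.48627434 0.29470573 0.19954116]
```

```bash
cat > plan.py <<'E'
import json,sys
from h import *
from scipy.spatial.transform import Rotation as Rn
def plan(way,jaw,ds=.045,da=.14,pose=None,n=None):
    """way: list of (x,y,z,yaw), tool down; prints calls"""
    s=bot.observe();p=s["position"];yaw=s["tool_rot"][2]
    R=Rn.from_euler("xyz",s["tool_rot"]);rows=[]
    if pose is not None:p,R=pose
    for w in way:
        p0=p.copy();R1=Rn.from_euler("xyz",[np.pi,0,w[3]]);R0=R;t=(R0.inv()*R1).as_rotvec()
        k=max(1,int(np.ceil(max(np.linalg.norm(np.array(w[:3])-p)/ds,np.linalg.norm(t)/da))))
        for i in range(1,k+1):
            tp=p0+(np.array(w[:3])-p0)*i/k;tr=R0*Rn.from_rotvec(t*i/k)
            d=np.round(R.inv().apply(tp-p)/.8,4);r=np.round((R.inv()*tr).as_rotvec()/np.pi,4)
            p=p+R.apply(d*.8);R=R*Rn.from_rotvec(r*np.pi);rows.append((d.tolist(),r.tolist()))
    for i in range(0,len(rows),10):
        b=rows[i:i+10];print(json.dumps({"jaw":[jaw]*len(b),"dp":[x[0] for x in b],"rotation":[x[1] for x in b]}).replace("-0.0,","0,").replace("-0.0]","0]"))
    return p,R
E
python3 -c "
from plan import *
plan([(.30,.50,.33,2.5),(.6365,-.183,.15,.103)],0,ds=.05)"
```

```text
{"jaw": [0, 0, 0, 0, 0, 0, 0, 0, 0, 0], "dp": [[-0.0222, -0.0184, -0.0413], [-0.0234, -0.0169, -0.0413], [-0.0244, -0.0154, -0.0413], [-0.0471, -0.024, 0.0125], [-0.0499, -0.0175, 0.0125], [-0.0518, -0.0108, 0.0125], [-0.0527, -0.0038, 0.0125], [-0.0528, 0.0032, 0.0125], [-0.0518, 0.0102, 0.0125], [-0.0501, 0.017, 0.0125]], "rotation": [[-0.0001, 0.0, 0.0205], [-0.0001, 0.0, 0.0204], [-0.0001, 0.0, 0.0205], [0.0, 0.0, 0.0424], [0.0, 0.0, 0.0424], [0.0, 0.0, 0.0424], [0.0, 0.0, 0.0423], [0.0, 0, 0.0424], [0.0, 0, 0.0424], [0.0, 0, 0.0424]]}
{"jaw": [0, 0, 0, 0, 0, 0, 0, 0, 0, 0], "dp": [[-0.0474, 0.0236, 0.0125], [-0.0438, 0.0295, 0.0125], [-0.0395, 0.0352, 0.0125], [-0.0345, 0.0401, 0.0125], [-0.0288, 0.0443, 0.0126], [-0.0227, 0.0477, 0.0125], [-0.0162, 0.0503, 0.0125], [-0.0094, 0.0521, 0.0125], [-0.0024, 0.0528, 0.0125], [0.0047, 0.0527, 0.0125]], "rotation": [[0.0, 0, 0.0424], [0.0, 0, 0.0424], [0.0, 0, 0.0424], [0.0, 0, 0.0424], [0.0, 0, 0.0423], [0.0, 0, 0.0424], [0.0, 0, 0.0424], [0.0, 0, 0.0424], [0.0, 0, 0.0424], [0.0, 0, 0.0424]]}
{"jaw": [0], "dp": [[0.0116, 0.0515, 0.0125]], "rotation": [[0.0, 0, 0.0424]]}
```

Call:
move_arm --jaw '[0,0,0,0,0,0,0,0,0,0]' --dp '[[-0.022,-0.018,-0.041],[-0.023,-0.017,-0.041],[-0.024,-0.015,-0.041],[-0.047,-0.024,0.0125],[-0.05,-0.0175,0.0125],[-0.052,-0.011,0.0125],[-0.053,-0.004,0.0125],[-0.053,0.003,0.0125],[-0.052,0.01,0.0125],[-0.05,0.017,0.0125]]' --rotation '[[0,0,0.0205],[0,0,0.0205],[0,0,0.0205],[0,0,0.0424],[0,0,0.0424],[0,0,0.0424],[0,0,0.0424],[0,0,0.0424],[0,0,0.0424],[0,0,0.0424]]'

```text
clock: 1.35
position: [0.4304, 0.2332, 0.2593]
tool_rot: [-3.141, 0.0, 1.563]
force: [0.7, -0.3, 0.0]
grip_width: 0.0858
```

Call:
move_arm --jaw '[0,0,0,0,0,0,0,0,0,0,0,0]' --dp '[[-0.047,0.0236,0.0125],[-0.044,0.0295,0.0125],[-0.0395,0.035,0.0125],[-0.0345,0.04,0.0125],[-0.029,0.044,0.0125],[-0.023,0.048,0.0125],[-0.016,0.05,0.0125],[-0.009,0.052,0.0125],[-0.002,0.053,0.0125],[0.005,0.053,0.0125]]' --rotation '[[0,0,0.0424],[0,0,0.0424],[0,0,0.0424],[0,0,0.0424],[0,0,0.0424],[0,0,0.0424],[0,0,0.0424],[0,0,0.0424],[0,0,0.0424],[0,0,0.0424]]'

```text
$.dp: bad value
```

Call:
move_arm --jaw '[0,0,0,0,0,0,0,0,0,0]' --dp '[[-0.047,0.0236,0.0125],[-0.044,0.0295,0.0125],[-0.0395,0.035,0.0125],[-0.0345,0.04,0.0125],[-0.029,0.044,0.0125],[-0.023,0.048,0.0125],[-0.016,0.05,0.0125],[-0.009,0.052,0.0125],[-0.002,0.053,0.0125],[0.005,0.053,0.0125]]' --rotation '[[0,0,0.0424],[0,0,0.0424],[0,0,0.0424],[0,0,0.0424],[0,0,0.0424],[0,0,0.0424],[0,0,0.0424],[0,0,0.0424],[0,0,0.0424],[0,0,0.0424]]'

```text
clock: 2.6
position: [0.6175, -0.1459, 0.1591]
tool_rot: [-3.141, 0.0, 0.231]
force: [0.7, 0.9, 0.9]
grip_width: 0.0853
```

```bash
python3 -c "
from plan import *
plan([(.6365,-.183,.10,.103),(.6365,-.183,.08,.103)],0,ds=.05)"
```

```text
{"jaw": [0, 0, 0], "dp": [[0.0063, 0.0253, 0.0369], [0.0078, 0.0249, 0.0369], [0.0, 0, 0.025]], "rotation": [[0, 0.0001, 0.0204], [-0.0001, 0.0, 0.0204], [0.0, 0.0, 0]]}
```

Call:
move_arm --jaw '[0,0,0,0]' --dp '[[0.006,0.025,0.037],[0.008,0.025,0.037],[0,0,0.025],[0,0,0]]' --rotation '[[0,0,0.0204],[0,0,0.0204],[0,0,0],[0,0,0]]'

```text
clock: 3.1
position: [0.6351, -0.181, 0.0791]
tool_rot: [-3.14, 0.003, 0.108]
force: [0.3, 0.7, 1.0]
grip_width: 0.0853
```

```bash
python3 - <<'E'
from plan import *
s=grab_frame("scene");t=grab_frame("top")
cr=lambda im,x,y:cv2.resize(im[y:y+150,x:x+133],None,fx=3,fy=3,interpolation=cv2.INTER_CUBIC)
cv2.imwrite("pics/c2.png",np.hstack([cr(s,110,80),cr(t,270,80)]))
o=bot.observe();print(o["position"],o["tool_rot"],o["force"])
plan([(.6365,-.183,.012,.103)],0)
E
```

```text
[ 0.63632949 -0.18114401  0.08125531] [-3.14148936e+00 -5.29958915e-04  1.08167159e-01] [0.7144065  0.71405601 0.29595608]
{"jaw": [0, 0], "dp": [[0, 0.0012, 0.0433], [-0.0001, 0.0011, 0.0433]], "rotation": [[0, -0.0001, 0.0008], [0, -0.0001, 0.0008]]}
```

View pics/c2.png

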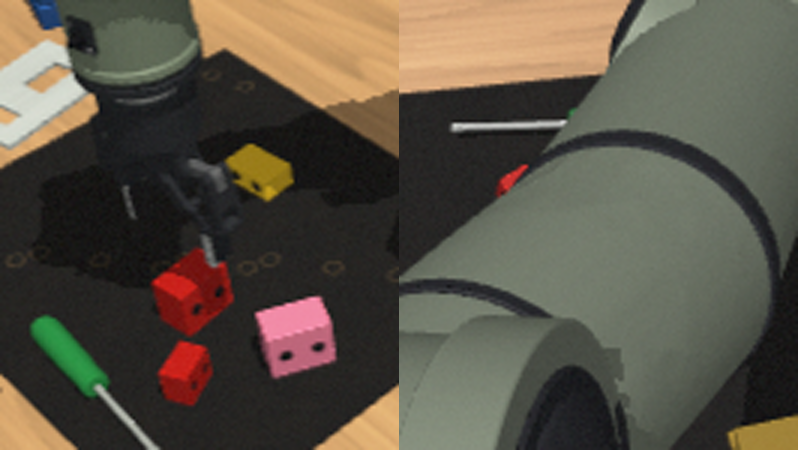

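The scene view shows the two fingertips at about scene (181,167) and (154,151), with the red block between and below them. I'll check these against the projection of the expected fingertips.

```bash
python3 -c "
from h import *
for z in(.081,.094):
  for s in(1,-1): print(z,proj('scene',np.array([.6363-s*.0046,-.1811+s*.0425,z])))
print(proj('scene',np.array([.6366,-.183,.051])))"
```

```text
0.081 [182.19271623 168.80707422]
0.081 [159.10475988 154.8339917 ]
0.094 [181.39227482 165.04433403]
0.094 [158.1159997  151.07455096]
[171.91494231 169.81659544]
```

Consistent, so I descend and grip.

Call:
move_arm --jaw '[0,0,0,255,255,255,255,255]' --dp '[[0,0.001,0.043],[0,0.001,0.043],[0,0,0],[0,0,0],[0,0,0],[0,0,0],[0,0,0],[0,0,0]]' --rotation '[[0,0,0.001],[0,0,0.001],[0,0,0],[0,0,0],[0,0,0],[0,0,0],[0,0,0],[0,0,0]]' --squeeze 40

```text
clock: 4.2
position: [0.637, -0.1832, 0.0131]
tool_rot: [-3.142, -0.002, 0.101]
force: [-2.4, 2.2, 11.6]
grip_width: 0.0357
```

```bash
python3 -c "
from plan import *
o=bot.observe();print(o['position'],o['tool_rot'],o['grip_width'],o['force'])
plan([(.636,-.183,.13,.103),(.4783,.147,.13,1.51)],255)"
```

```text
[ 0.6369584  -0.18319854  0.01305224] [-3.14154718e+00 -1.55252638e-03  1.00938451e-01] 0.035662475558069985 [-2.44097357  2.17514824 11.64783057]
{"jaw": [255, 255, 255, 255, 255, 255, 255, 255, 255, 255], "dp": [[-0.0003, -0.0001, -0.0487], [-0.0004, -0.0001, -0.0488], [-0.0003, -0.0002, -0.0487], [-0.014, -0.0391, 0.0], [-0.0088, -0.0406, 0.0], [-0.0036, -0.0414, 0.0], [0.0017, -0.0416, 0.0], [0.007, -0.041, 0.0], [0.0121, -0.0397, 0.0], [0.0171, -0.0379, 0.0]], "rotation": [[0, -0.0002, -0.0002], [0, -0.0001, -0.0002], [0, -0.0002, -0.0003], [0, 0, -0.0407], [0, 0, -0.0407], [0, 0, -0.0407], [0, 0, -0.0407], [0, 0, -0.0408], [0, 0, -0.0407], [0, 0, -0.0407]]}
{"jaw": [255, 255, 255, 255], "dp": [[0.0218, -0.0353, 0.0], [0.0262, -0.0323, 0.0], [0.0301, -0.0287, 0.0], [0.0334, -0.0247, 0.0]], "rotation": [[0, 0, -0.0407], [0, 0, -0.0407], [0, 0, -0.0407], [0, 0, -0.0407]]}
```

Call:
move_arm --jaw '[255,255,255,255,255,255,255,255,255,255]' --dp '[[0,0,-0.049],[0,0,-0.049],[0,0,-0.049],[-0.014,-0.039,0],[-0.009,-0.041,0],[-0.004,-0.041,0],[0.002,-0.042,0],[0.007,-0.041,0],[0.012,-0.04,0],[0.017,-0.038,0]]' --rotation '[[0,0,0],[0,0,0],[0,0,0],[0,0,-0.041],[0,0,-0.041],[0,0,-0.041],[0,0,-0.041],[0,0,-0.041],[0,0,-0.041],[0,0,-0.041]]'

```text
clock: 5.45
position: [0.5346, 0.0278, 0.1297]
tool_rot: [3.141, -0.0, 1.007]
force: [-0.5, -0.1, -3.8]
grip_width: 0.0356
```

Call:
move_arm --jaw '[255,255,255,255,255,255]' --dp '[[0.022,-0.035,0],[0.026,-0.032,0],[0.03,-0.029,0],[0.033,-0.025,0],[0,0,0],[0,0,0]]' --rotation '[[0,0,-0.041],[0,0,-0.041],[0,0,-0.041],[0,0,-0.04],[0,0,0],[0,0,0]]'

```text
clock: 6.2
position: [0.4774, 0.1455, 0.1296]
tool_rot: [3.141, 0.0, 1.513]
force: [-0.3, 0.3, -3.4]
grip_width: 0.0357
```

```bash
python3 - <<'E'
from plan import *
s=grab_frame("scene");t=grab_frame("top")
cr=lambda im,x,y:cv2.resize(im[y:y+150,x:x+133],None,fx=3,fy=3,interpolation=cv2.INTER_CUBIC)
cv2.imwrite("pics/c3.png",np.hstack([cr(s,255,130),cr(t,130,170)]))
o=bot.observe();print(o["position"],o["tool_rot"],o["force"],o["grip_width"])
plan([(.4783,.147,.05,1.51)],255)
E
```

```text
[0.47744923 0.14519001 0.12942468] [3.14127780e+00 3.20962395e-04 1.51221630e+00] [ 0.07784601  0.1604092  -3.57676963] 0.0358000407042622
{"jaw": [255, 255], "dp": [[0.0012, 0.0004, 0.0496], [0.0011, 0.0005, 0.0497]], "rotation": [[0.0001, 0.0001, 0.0004], [0.0, 0.0, 0.0003]]}
```

View pics/c3.png

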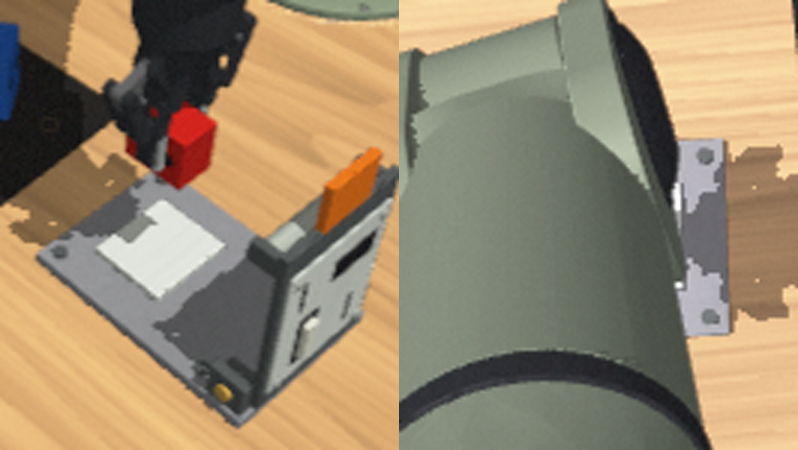

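The block is held square above the pad, in line with it, with clearance to the upright plate. Lowering.

Call:
move_arm --jaw '[255,255,255,255,255]' --dp '[[0.001,0.001,0.05],[0.001,0,0.05],[0,0,0.012],[0,0,0.006],[0,0,0]]' --rotation '[[0,0,0],[0,0,0],[0,0,0],[0,0,0],[0,0,0]]'

```text
clock: 6.92
position: [0.4786, 0.1476, 0.0358]
tool_rot: [3.141, -0.0, 1.514]
force: [-0.5, 0.1, -3.0]
grip_width: 0.0353
```

Call:
move_arm --jaw '[255,255,255]' --dp '[[0,0,0.003],[0,0,0.003],[0,0,0]]' --rotation '[[0,0,0],[0,0,0],[0,0,0]]'

```text
clock: 7.3
position: [0.478, 0.1477, 0.0302]
tool_rot: [3.142, -0.0, 1.514]
force: [-0.4, 0.4, -2.5]
grip_width: 0.0353
```

Call:
move_arm --jaw '[255,255]' --dp '[[0,0,0.002],[0,0,0]]' --rotation '[[0,0,0],[0,0,0]]'

```text
clock: 7.55
position: [0.478, 0.1477, 0.0299]
tool_rot: [3.141, -0.001, 1.514]
force: [-10.2, -2.2, 37.3]
grip_width: 0.036
```

Contact at TCP z = 0.030. Release, settle, lift.

Call:
move_arm --jaw '[255,130,100,0,0,0,0,0,0,0]' --dp '[[0,0,-0.001],[0,0,0],[0,0,0],[0,0,0],[0,0,0],[0,0,0],[0,0,-0.03],[0,0,-0.06],[0,0,-0.06],[0,0,-0.06]]' --rotation '[[0,0,0],[0,0,0],[0,0,0],[0,0,0],[0,0,0],[0,0,0],[0,0,0],[0,0,0],[0,0,0],[0,0,0]]'

```text
clock: 8.8
position: [0.4778, 0.1475, 0.1989]
tool_rot: [3.142, 0.0, 1.514]
force: [0.4, 0.3, 0.4]
grip_width: 0.0855
```

```bash
python3 - <<'E'
from plan import *
o=bot.observe();print(o["position"],o["tool_rot"],o["force"])
# go behind hinge, high; tool x along holder x
plan([(.484,.20,.30,1.51),(.487,.37,.30,1.51)],255,ds=.05)
E
```

```text
[0.47776089 0.14754755 0.19891472] [3.14158503e+00 3.46274454e-05 1.51432569e+00] [0.42793351 0.25569078 0.40082203]
{"jaw": [255, 255, 255, 255, 255, 255, 255], "dp": [[0.022, 0.0014, -0.0421], [0.0219, 0.0013, -0.0421], [0.022, 0.0013, -0.0422], [0.0531, -0.0023, 0.0], [0.0531, -0.0023, 0.0], [0.0531, -0.0023, 0.0], [0.053, -0.0023, 0.0]], "rotation": [[0.0, 0.0, 0.0005], [0.0, 0.0, 0.0004], [0.0, 0.0, 0.0005], [0.0, 0.0, 0], [0.0, 0.0, 0], [0.0, 0.0, 0], [0.0, 0.0, 0]]}
```

Call:
move_arm --jaw '[255,255,255,255,255,255,255,255]' --dp '[[0,0,-0.06],[0,0,-0.065],[0.04,0,0],[0.06,-0.002,0],[0.06,-0.003,0],[0.06,-0.002,0],[0.058,-0.002,0],[0,0,0]]' --rotation '[[0,0,0],[0,0,0],[0,0,0],[0,0,0],[0,0,0],[0,0,0],[0,0,0],[0,0,0]]'

```text
clock: 9.8
position: [0.4821, 0.3735, 0.2963]
tool_rot: [-3.141, 0.0, 1.519]
force: [0.6, -0.9, -0.6]
grip_width: 0.0002
```

```bash
python3 - <<'E'
from fit import *
s=grab_frame("scene");t=grab_frame("top");cv2.imwrite("pics/s4.png",s);cv2.imwrite("pics/t4.png",t)
cr=lambda im,x,y:cv2.resize(im[y:y+150,x:x+133],None,fx=3,fy=3,interpolation=cv2.INTER_CUBIC)
cv2.imwrite("pics/c4.png",np.hstack([cr(s,255,130),cr(t,110,170)]))
o=bot.observe();print(o["position"],o["tool_rot"],o["force"],o["grip_width"])
E
```

```text
[0.48325618 0.36988256 0.29690384] [-3.14135188e+00  8.53796692e-04  1.51459586e+00] [ 0.66000894 -0.6171721   0.52967448] 7.609671524705605e-05
```

View pics/c4.png

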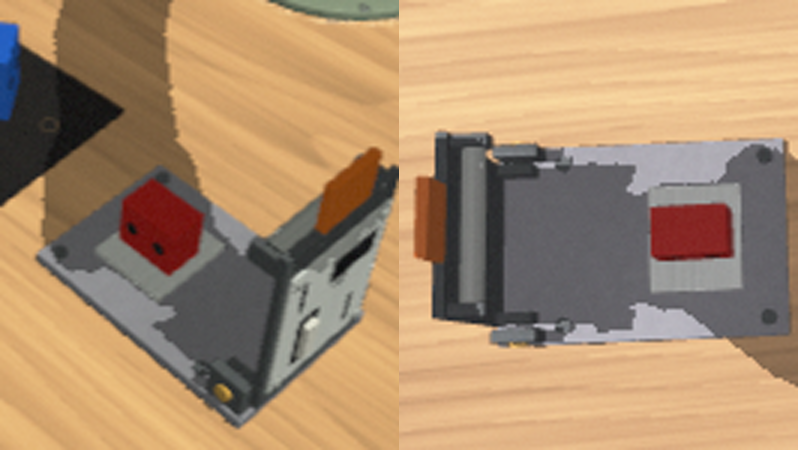

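Block stands upright, centred on the pad (top crop: block top at (688,231), pad centre (695,238), and the difference is about what parallax gives); the plate is still upright. Now the press path.

```bash
cat > press.py <<'E'
from plan import *
a=-1.632;ex=np.array([np.cos(a),np.sin(a),0]);ez=np.array([0,0,1.])
h=np.array([.4783,.147,.02])-.131*ex+.008*ez
def tcp(th,s=.175):
    u=np.cos(th)*ex+np.sin(th)*ez;v=-np.sin(th)*ex+np.cos(th)*ez
    return h+s*u+.022*v-.011*ex
def W(ths):return [(*tcp(t),1.51) for t in ths]
E
python3 - <<'E'
from press import *
p=tcp(1.6);print(p)
st=(p[0],.36,.203,1.51)
pose=plan([st]+W([1.65]),255,ds=.04)
print(pose[0])
pose=plan(W(np.arange(1.6,1.09,-.055)),255,pose=pose);print(pose[0],tcp(1.105))
E
```

```text
[0.48864311 0.31578392 0.20228299]
{"jaw": [255, 255, 255, 255], "dp": [[-0.004, 0.0025, 0.0391], [-0.0039, 0.0025, 0.0392], [-0.004, 0.0025, 0.0391], [-0.0443, 0.0033, 0.0028]], "rotation": [[0, 0.0001, 0.0005], [-0.0001, 0.0001, 0.0005], [0.0, 0.0001, 0.0005], [0.0, 0, 0]]}
[0.48915878 0.32444731 0.20074526]
{"jaw": [255, 255, 255, 255, 255, 255, 255, 255, 255, 255], "dp": [[-0.0108, 0.0, -0.0019], [-0.0121, 0.0, -0.0016], [-0.0121, 0.0, -0.0008], [-0.0121, 0.0, -0.0002], [-0.0121, 0.0, 0.0004], [-0.0121, 0, 0.0012], [-0.012, 0, 0.0017], [-0.0118, 0, 0.0025], [-0.0118, 0, 0.0031], [-0.0115, 0, 0.0037]], "rotation": [[0.0, 0, 0], [0.0, 0, 0], [0.0, 0, 0], [0.0, 0, 0], [0.0, 0, 0], [0.0, 0, 0], [0.0, 0, 0], [0.0, 0, 0], [0.0, 0, 0], [0.0, 0, 0]]}
[0.48339319 0.22990353 0.19425689] [0.48338026 0.22990217 0.19423719]
```

Call:
move_arm --jaw '[255,255,255,255,255]' --dp '[[-0.004,0.0025,0.039],[-0.004,0.0025,0.039],[-0.004,0.0025,0.039],[-0.044,0.003,0.003],[0,0,0]]' --rotation '[[0,0,0],[0,0,0],[0,0,0],[0,0,0],[0,0,0]]'

```text
clock: 10.52
position: [0.4899, 0.3211, 0.2015]
tool_rot: [3.142, 0.001, 1.51]
force: [0.9, 0.1, 0.8]
grip_width: 0.0001
```

Call:
move_arm --jaw '[255,255,255,255]' --dp '[[-0.011,0,-0.002],[-0.012,0,-0.002],[-0.012,0,-0.001],[-0.012,0,0]]' --rotation '[[0,0,0],[0,0,0],[0,0,0],[0,0,0]]'

```text
clock: 11.02
position: [0.4871, 0.2871, 0.2056]
tool_rot: [3.141, -0.001, 1.515]
force: [0.3, 3.1, 2.2]
grip_width: -0.0001
```

Contact (3 N in +y), as expected. Continue along the arc.

Call:
move_arm --jaw '[255,255,255,255,255,255]' --dp '[[-0.012,0,0.0005],[-0.012,0,0.001],[-0.012,0,0.0015],[-0.012,0,0.0025],[-0.012,0,0.003],[-0.0115,0,0.004]]' --rotation '[[0,0,0],[0,0,0],[0,0,0],[0,0,0],[0,0,0],[0,0,0]]'

```text
clock: 11.78
position: [0.4838, 0.2295, 0.1951]
tool_rot: [-3.142, 0.0, 1.514]
force: [-1.0, 1.7, 2.5]
grip_width: 0.0001
```

```bash
python3 - <<'E'
from press import *
t=grab_frame("scene");cv2.imwrite("pics/c5.png",cv2.resize(t[130:280,255:400],None,fx=3,fy=3,interpolation=cv2.INTER_CUBIC))
o=bot.observe();p=o["position"];print(p,o["force"])
th=np.linspace(.3,1.6,1301);b=th[np.argmin([np.linalg.norm(tcp(t)-p) for t in th])];print(b,tcp(b))
plan(W(np.arange(b-.055,.5,-.055)),255)
E
```

```text
[0.48371537 0.22812591 0.19468301] [ 0.46736173 -1.07950382 -0.07000545]
1.097 [0.48329903 0.22857666 0.19376034]
{"jaw": [255, 255, 255, 255, 255, 255, 255, 255, 255, 255], "dp": [[-0.0107, -0.0006, 0.0056], [-0.0111, 0.0, 0.0051], [-0.0107, 0.0, 0.0057], [-0.0104, 0, 0.0062], [-0.01, 0, 0.0068], [-0.0096, 0, 0.0074], [-0.0093, 0, 0.0078], [-0.0087, 0, 0.0084], [-0.0083, 0, 0.0088], [-0.0078, 0, 0.0093]], "rotation": [[-0.0001, 0.0003, 0.001], [0, 0.0, 0.0], [0, 0.0, 0.0], [0, 0.0, 0.0], [0, 0.0, 0.0], [0, 0.0, 0.0], [0, 0.0, 0.0], [0, 0.0, 0.0], [0, 0.0, 0.0], [0, 0.0, 0.0]]}
```

View pics/c5.png

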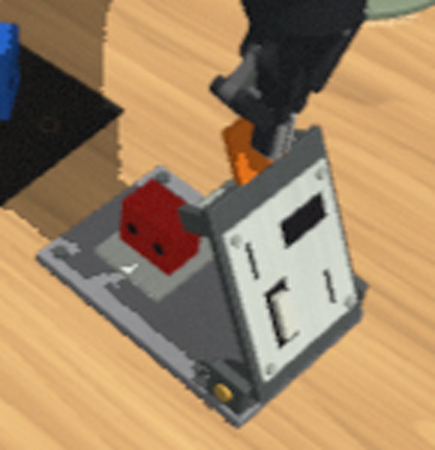

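The fingers rest on the tab, the plate has come down to about 1.1 rad, and the block is unmoved. Continue.

Call:
move_arm --jaw '[255,255,255,255,255,255]' --dp '[[-0.011,0,0.005],[-0.011,0,0.005],[-0.0105,0,0.006],[-0.0105,0,0.006],[-0.01,0,0.007],[-0.0095,0,0.0075]]' --rotation '[[0,0,0],[0,0,0],[0,0,0],[0,0,0],[0,0,0],[0,0,0]]'

```text
clock: 12.58
position: [0.481, 0.1797, 0.1657]
tool_rot: [-3.141, 0.0, 1.514]
force: [0.7, -0.2, 2.1]
grip_width: 0.0001
```

Call:
move_arm --jaw '[255,255,255,255]' --dp '[[-0.009,0,0.008],[-0.0085,0,0.0085],[-0.008,0,0.009],[-0.008,0,0.009]]' --rotation '[[0,0,0],[0,0,0],[0,0,0],[0,0,0]]'

```text
clock: 13.08
position: [0.4794, 0.1531, 0.138]
tool_rot: [-3.141, 0.0, 1.514]
force: [0.4, 0.6, 1.1]
grip_width: 0.0001
```

```bash
python3 - <<'E'
from press import *
o=bot.observe();p=o["position"];print(p,o["force"])
th=np.linspace(.3,1.6,1301);b=th[np.argmin([np.linalg.norm(tcp(t)-p) for t in th])];print(b,tcp(b),tcp(.35))
plan(W(np.arange(b-.04,.33,-.04)),255)
E
```

```text
[0.47942216 0.15314163 0.13795027] [0.37614692 0.60963039 1.11810198]
0.556 [0.47860406 0.15196185 0.13904997] [0.47739191 0.13218132 0.10867332]
{"jaw": [255, 255, 255, 255, 255], "dp": [[-0.0069, -0.001, 0.0056], [-0.0052, 0.0, 0.0072], [-0.0048, 0.0, 0.0073], [-0.0046, 0.0, 0.0076], [-0.0042, 0.0, 0.0077]], "rotation": [[-0.0001, 0.0, 0.0014], [0.0, 0.0, 0], [0.0, 0.0, 0], [0.0, 0.0, 0], [0.0, 0.0, 0]]}
```

Call:
move_arm --jaw '[255,255,255,255,255]' --dp '[[-0.006,0,0.007],[-0.005,0,0.007],[-0.005,0,0.007],[-0.0045,0,0.0075],[0,0,0.002]]' --rotation '[[0,0,0],[0,0,0],[0,0,0],[0,0,0],[0,0,0]]'

```text
clock: 13.7
position: [0.4784, 0.1369, 0.1137]
tool_rot: [-3.141, 0.0, 1.514]
force: [0.3, -0.4, -0.0]
grip_width: 0.0004
```

Call:
move_arm --jaw '[255,255,255,255]' --dp '[[-0.002,0,0.003],[-0.001,0,0.003],[0,0,0.001],[0,0,0]]' --rotation '[[0,0,0],[0,0,0],[0,0,0],[0,0,0]]'

```text
clock: 14.2
position: [0.4785, 0.1348, 0.1085]
tool_rot: [-3.142, 0.0, 1.514]
force: [-0.2, 0.7, 0.1]
grip_width: -0.0002
```

Call:
move_arm --jaw '[255,255,255,255]' --dp '[[0,0,0.002],[0,0,0.001],[0,0,0.001],[0,0,0]]' --rotation '[[0,0,0],[0,0,0],[0,0,0],[0,0,0]]'

```text
clock: 14.7
position: [0.4786, 0.1347, 0.1059]
tool_rot: [3.141, -0.0, 1.514]
force: [-4.8, -1.3, 17.7]
grip_width: 0.0005
```

```bash
python3 - <<'E'
from press import *
t=grab_frame("scene");cv2.imwrite("pics/c6.png",cv2.resize(t[150:270,255:400],None,fx=4,fy=4,interpolation=cv2.INTER_CUBIC))
print(bot.observe()["force"])
E
```

```text
[-4.33261258 -1.63187825 17.53875702]
```

View pics/c6.png

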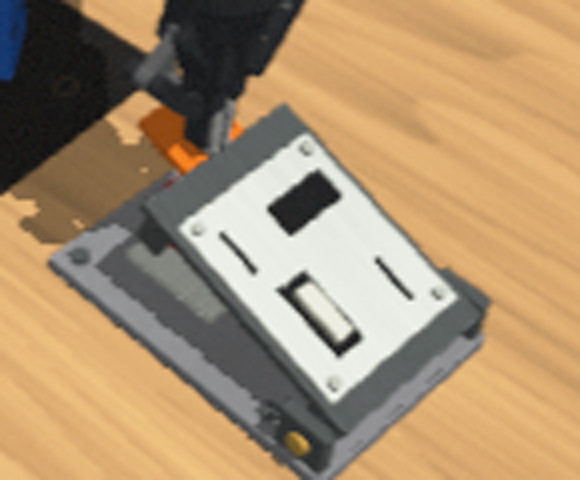

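Firm stop at 17.5 N; the picture shows the plate lying on the block. Lift away and check.

Call:
move_arm --jaw '[255,255,255,255,255,255,255,255,255,255]' --dp '[[0,0,-0.005],[0,0,-0.02],[0,0,-0.05],[0,0,-0.06],[0,0,-0.06],[-0.06,0,-0.03],[-0.06,0,0],[-0.06,0,0],[-0.06,0,0],[0,0,0]]' --rotation '[[0,0,0],[0,0,0],[0,0,0],[0,0,0],[0,0,0],[0,0,0],[0,0,0],[0,0,0],[0,0,0],[0,0,0]]'

```text
clock: 16.0
position: [0.467, -0.0602, 0.2864]
tool_rot: [3.141, 0.0, 1.509]
force: [0.6, 0.8, 0.6]
grip_width: -0.0002
```

```bash
python3 - <<'E'
from fit import *
from press import h,ex,ez
s=grab_frame("scene");t=grab_frame("top")
cr=lambda im,x,y:cv2.resize(im[y:y+150,x:x+133],None,fx=3,fy=3,interpolation=cv2.INTER_CUBIC)
cv2.imwrite("pics/c7.png",np.hstack([cr(s,255,130),cr(t,110,170)]))
ey=np.cross(ez,ex)
def tb(p):
    th=p[0];u=np.cos(th)*ex+np.sin(th)*ez;v=-np.sin(th)*ex+np.cos(th)*ez
    return [h+u*q+v*w+ey*b for q in(.155,.195) for w in(.014,.022) for b in(-.025,.025)]
def om(im,seed):
    g=cv2.cvtColor(im,cv2.COLOR_BGR2HSV);m=(g[...,0]>5)&(g[...,0]<16)&(g[...,1]>180)&(g[...,2]>90)
    return comp(m,seed)
for n,im in(("scene",s),("top",t)):
    m=om(im,proj(n,np.mean(tb([.35]),0)));print(n,m.sum(),fit(tb,{n:m},[.35],[.05]))
print(bot.observe()["position"],bot.observe()["clock"],bot.observe()["force"])
E
```

```text
scene 326.0 (array([0.3625]), np.float64(35.3921568627451), np.float64(326.0))
top 127.0 (array([0.32529297]), np.float64(345.3490196078431), np.float64(127.0))
[ 0.46756061 -0.05692242  0.28593493] 16.1 [ 0.09564152 -0.15207084 -0.49466345]
```

View pics/c7.png

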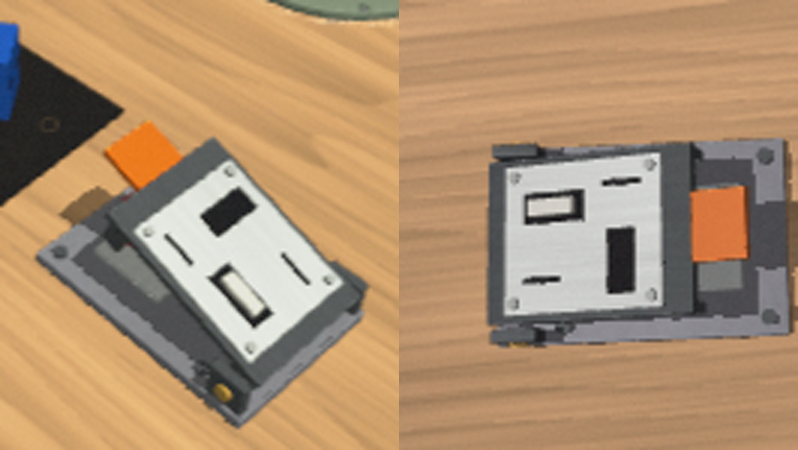

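The plate rests by itself at about 0.36 rad (scene fit), consistent with the upright 48 mm block. The arm is clear with zero force. Handing in.

```bash
python3 -c "
from workcell import workorder
print(workorder.job_done())"
```

```text
the job is handed in; nothing more can be done
None
```

The red block is standing on the pad and the plate is resting on it by itself at about 20 degrees. I handed the job in at about 16 s; no verdict is reported.

- **Placing:** I let go of the block on the pad while the plate was still upright at about 1.55 rad. Pictures afterwards showed it upright and within a few millimetres of the pad's centre.
- **Pressing:** I pushed the tab down from behind the hinge with the fingers shut, until a firm stop at about 17.5 N. Then I lifted away, and the force read about zero.
- **Final angle:** The scene camera fit gave 0.36 rad, and the fit was good. The top camera gave 0.33 rad, but its orange mask was incomplete, so that figure is weak. Both are within 0.30–0.40 rad.
- **Not confirmed:**
  - The two cameras disagreed by about 5 mm on the pad's place, so I used the mean.
  - The block is mostly hidden under the plate, so its final position and uprightness are inferred from the plate angle.
  - I took no second picture to confirm that the plate had stopped moving.

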